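Eject the toast and rack the sourdough slice

TASK

The toast is done. Press the toaster's ejector lever down to its stop, without forcing it, so that the slices rise and stay up, then draw out the round-topped sourdough slice, without crushing it, and stand it in any space of the toast rack: lower it all the way down between the leaning hoops before you let go, so that it rests on the rack's rails. Leave the square slice in the toaster and the other things on the table alone.

Things in the scene. Friction and masses are not known exactly. Their poses are not given: they have to be found in the camera images.
- toaster: steel two-slot toaster, fixed, 200 mm (x) by 280 mm (y), deck 190 mm high; origin under its centre, z up. Slots 30 mm wide, 154 mm long run along y at x = -38 and +38 mm, one slice in each, kept upright by guide wires 20 mm apart. Ejector lever on the end panel at y = -140 mm, x = 0; a timer dial, 38 mm across, stands 20 mm proud of that panel at x = +50 mm, 85 mm up
- slot_front (a point): mouth centre of the slot at toaster x = -38 mm, at deck height (190 mm). Slices stand on a wire carriage, 70 mm above the table at rest: slice tops are then 12 mm (sourdough) and 20 mm (square) below the deck. Ejected, the carriage is at 122 mm: the tops stand 40 mm and 32 mm above the deck
- slot_back (a point): mouth centre of the slot at toaster x = +38 mm, likewise
- ejector (a joint): angle of the rocking lever: 0 at rest (paddle up, slices down) to 0.5 rad at its stop (paddle down, slices raised 52 mm). It has an over-centre spring: about 10 N on the paddle moves it at first, less further on; let go before about 0.43 rad it springs back and the slices sink; beyond that it stays down by itself
- lever_pivot (a point): the lever's hinge inside the toaster, at toaster x = 0, y = -65 mm, 105 mm above the table; its axis lies along the toaster's x. The paddle's middle swings 100 mm from it
- ejector_pad (a point): centre of the top face of the lever's black paddle, 44 mm (toaster x) by 26 mm (y) by 12 mm thick, about 24 mm out from the end panel; goes from about 136 mm to 86 mm above the table as pressed. The wall beside it rises to 190 mm, so leaning the tool outward (its body away from the wall, towards toaster -y) keeps its body clear while following it down
- sourdough: round-topped slice of toast, 16 mm thick (its x), 130 mm long (y), 108 mm high (z), upper corners rounded at 50 mm radius so the level top is 30 mm long; rigid, about 55 g; origin at the middle of its lower edge. Stands upright in one of the slots, axes about parallel to the toaster's. Fragile: over 70 N of grip crushes it
- sandwich: square slice of toast, 16 mm thick (its x), 104 mm long (y), 100 mm high, origin at the middle of its lower edge, in the other slot; it stays in the toaster (rising with the lever)
- rack: steel wire toast rack, fixed; origin on the table under its middle, z up. Two rails along its x, 156 mm long, 6 mm thick, at y = -40 and +40 mm, their tops 16 mm above the table: slices stand on these. A small carrying loop at its +x end, 50 mm high
- rack_hoops: the rack's four hoops (4 mm wire, 84 mm wide, 62 mm long up the lean), all leaning 30 degrees to the rack's -x. Origin in the middle space at the rails' top; z up along the lean, y along the hoops (a slice's length), x square to them. Hoop planes at x = -42, -14, 14, 42 mm; spaces between 24 mm clear
- rack_space (a point): middle of the middle space at the height of the rails' tops; the neighbouring spaces lie 32 mm to either side along the rack's x. A slice leaning with the hoops stands with a lower corner on the rails, its origin 20 mm above the table; one held upright goes in only about 20 mm
- jam_jar: jam jar with a brass lid, 68 mm across, 95 mm high, loose, in front of or behind the gap between toaster and rack
- mug: white mug, 80 mm across, 85 mm high, handle at its +y, loose, in front of or behind the gap between toaster and rack
- moka_pot: aluminium coffee pot, 96 mm across, 185 mm high, loose, to the right of the rack
- side_plate: blue plate, 170 mm across, 16 mm high, loose, between rack and robot
Not all that is in view belongs to the job. Leave any green look-alike of the rack alone.

How it is judged:
By the outcome, as a careful person would: the job done as asked, in the order asked, and still so for the second after the job is handed in, with the robot touching nothing.
It also fails if it takes over 54 s, if anything falls off the work surface, if the arm or the gripper's body presses on something with over 40 N, if the wrist force passes 120 N, or if a joint passes its speed limit or range.

ROBOT

A 6-joint arm with a two-finger parallel gripper is mounted at the origin on the work surface. World frame = base frame: x ahead of the robot, y to its left, z up, the work surface at z = 0. Lengths are in m, angles in degrees, forces in N, time in s.
With the tool pointing down it reaches from about 0.35 to 0.875 m from the base axis. Payload 4.2 kg.
Tool frame: the origin (TCP) lies midway between the tips of the shut fingers; the grasp point (between the pads) lies 19 mm behind it; z points along the fingers, y is the line along which they close (so a half turn about z gives the same grasp; the last joint's range is limited). The gripper opens to 87 mm and grips with 3 to 60 N. Pads are 19 mm wide; open, the fingers measure 117 mm over their backs; the gripper's body (75 mm by 190 mm) begins 51 mm behind the grasp point.
Start: joints at [89.473, 22.042, 0.453, 0, -68.411, -14.817], TCP at [0.165, 0.603, 0.186] pointing down, gripper open.
Joint ranges: [-179.83, 179.83], [-69.29, 118.12], [-61.27, 80.66], [-181.25, 117.63], [-171.15, -9.14], [-177.46, 177.46]. Speed limits (degrees/s): [159.86, 159.86, 180, 180, 180, 180].

INTERFACE

Orientations are given as [roll, pitch, yaw] about the fixed x, y, z axes, in that order (R = Rz(yaw) Ry(pitch) Rx(roll)).
In Python, from workcell import env gives the robot as it stands. The module is installed in compiled form; this text tells all that it offers. Calls block until the motion is done:
- env.goto(position, orientation): joint-space move of the TCP to a pose.
- env.move_straight(position, rotation=None, rate=0.15, force_limit=None): straight line of the TCP; rotation=None keeps the orientation; rate is the mean speed in m/s. With force_limit (N) it stops when the force on the tool has changed by that much, and returns True; else False.
- env.set_joints(angles): joint-space move.
- env.gripper_to(opening, grasp_force=None): opening from 0.0 (shut) to 1.0 (fully open); grasp_force is the grip in N (None keeps the last); returns when the fingers have stopped.
- env.dwell(seconds).
- env.inverse_kinematics(position, orientation): joint angles nearest the present ones, or None.
- env.read_state(): the state.
- env.grab_frame(name): name is "side" or "top" or "wrist"; returns a dict with "image" (384x512x3 uint8, blue, green, red), "fx", "fy", "cx", "cy" (pixels), "D" ([k1, k2, p1, p2, k3] as OpenCV has them; the pictures are not rectified), "position" and "orientation" of the camera in the world. Camera axes: x right, y up, looking along -z (the intrinsics and any distortion apply to the point x, -y, -z); pixel columns grow to the right and rows downward; lengths in m; the calibration is good to about 2 mm. A picture is of the moment at which its call begins. There is no depth.
A pose or a line that the arm cannot do raises env.Unreachable and nothing moves.
- env.close_job(): hands the job in; it is judged then, once.
Trained networks look in a picture, given as the dict that the camera call returned (one of the last four; its "shot" number tells which), for a name from the list of things; names that differ only in an ending like _2 or _b are one class to them, and where a whole thing is asked for, a point or a joint stands for the part that bears it (a point fixed in the world has none). Each returns a list of dicts, best first, with "score" (0 to 1); they miss things now and then, are a little off and sometimes report something else, mostly with a low value. They report only what shows in the picture. A call takes as long as a camera call. They do not tell look-alikes from the thing itself.
- env.search_frame(picture, thing): "xyz" ([x, y, z] in m, in world coordinates, good to about 4 mm: the middle of the surface that is visible of it).
- env.trace(picture, thing): "mask" (384x512 bool, what is visible of it).
The state is a dict: "clock": time; "joint_positions": joint angles; "qvel": joint speeds; "joint_torque": joint torques, N m; "position": TCP position; "tool_rot": TCP orientation; "force": force on the tool from outside, world axes, zero at the start; "wrist_torque": the same for the moment, N m; "opening": opening from 0.0 (shut) to 1.0 (fully open); "finger_force": force on a finger pad.
Only numpy, scipy, OpenCV 4.12 (cv2) and the standard library are available. Lean on these libraries where they do the work, as an engineer would, in place of code of your own. Each camera call takes 0.05 s, during which the arm holds its last target. There are 200 camera calls.

## Working session

There is one attempt and no reset: what is moved stays moved. The work goes in short steps, each a Python script; the robot and the scene stay as the last script left them, time stands still between calls to the robot, and variables do not carry over. Pictures are saved under pics/ and viewed, at most 10 in all, crops included, and the job is handed in when it is done.

```bash
mkdir -p pics
python3 - <<'E'
from workcell import env
import cv2, numpy as np, pickle
F={}
for n in ("top","side"):
    f=env.grab_frame(n); F[n]=f
    cv2.imwrite(f"pics/{n}0.png",f["image"])
    print(n,f["fx"],f["cx"],f["cy"],f["D"],f["position"],f["orientation"])
    for t in ("toaster","sourdough","sandwich","rack","rack_hoops","ejector_pad","jam_jar","mug","moka_pot","side_plate"):
        print(t,[(np.round(d["xyz"],3).tolist(),round(d["score"],2)) for d in env.search_frame(f,t)[:3]])
pickle.dump(F,open("f0.pkl","wb"))
print(env.read_state())
E
```

```text
top 459.4113432173243 255.73793258718877 190.44910366643884 [-0.06304336  0.          0.          0.          0.        ] [ 0.43008975 -0.15005454  1.45569019] [  3.80171334  -0.54992987 -90.2191592 ]
toaster [([0.546, 0.196, 0.189], 0.74), ([0.745, -0.098, 0.097], 0.66)]
sourdough [([0.504, 0.197, 0.17], 0.9), ([0.548, 0.19, 0.186], 0.47), ([0.582, 0.208, 0.172], 0.19)]
sandwich [([0.58, 0.206, 0.171], 0.72)]
rack [([0.271, 0.185, 0.018], 0.88), ([0.494, -0.222, 0.032], 0.75), ([0.745, -0.099, 0.1], 0.25)]
rack_hoops [([0.267, 0.182, 0.064], 0.75), ([0.471, -0.234, 0.067], 0.73)]
ejector_pad []
jam_jar [([0.743, -0.101, 0.096], 0.98)]
mug [([0.379, -0.028, 0.004], 0.9)]
moka_pot [([0.479, -0.583, 0.156], 0.9)]
side_plate [([0.288, -0.352, 0.01], 0.72)]
side 363.4709254539687 248.49104871720056 195.80507286227646 [-0.06964144  0.          0.          0.          0.        ] [ 0.04608509 -0.78759455  0.63613219] [ 57.10448985  -1.16308632 -35.4737169 ]
toaster [([0.504, 0.102, 0.148], 0.57)]
sourdough []
sandwich [([0.503, 0.104, 0.144], 0.2)]
rack [([0.482, -0.233, 0.017], 0.65), ([0
[... 293 characters left out ...]
09], 0.59)]
{'clock': 1.1, 'joint_positions': array([ 8.94732658e+01,  2.20414898e+01,  4.52430475e-01,  7.99230531e-04,
       -6.84126993e+01, -1.48152300e+01]), 'qvel': array([ 0.04307382, -0.15509193, -0.03116127,  0.00134708, -0.01916794,
        0.03015216]), 'joint_torque': array([ 1.37396228e-07, -3.90479171e+01,  1.87625510e+01,  4.22460437e+00,
        1.55091227e-02, -2.38132577e-05]), 'position': array([0.16535212, 0.60269952, 0.18625281]), 'tool_rot': array([ 1.79998490e+02, -1.16814351e-03, -1.53416702e+01]), 'force': array([-0.26609816,  0.19990898,  0.4924234 ]), 'wrist_torque': array([-0.01787102, -0.01380113,  0.01395987]), 'finger_force': 0.0, 'opening': 1.000192320365358}
```

View pics/top0.png

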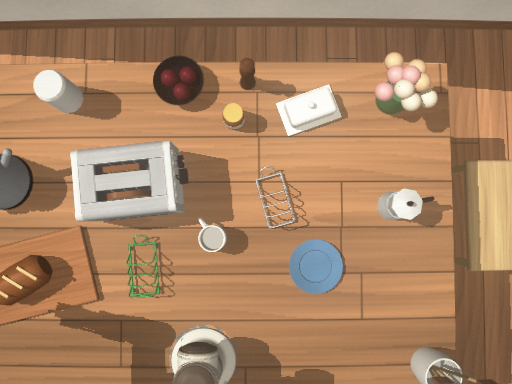

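View pics/side0.png

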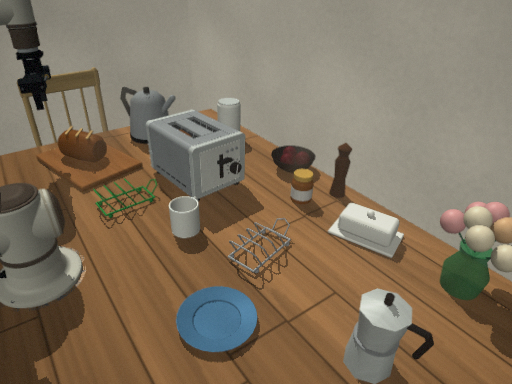

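The top view shows the toaster at about (128,180) px with its lever to the right. The steel rack is at (276,198) with its loop towards +x, and the green rack is the decoy. I'll zoom in on the details next.

```bash
cat > h.py <<'E'
import cv2, numpy as np
from scipy.spatial.transform import Rotation as R
def rot(o): return R.from_euler("xyz",o,degrees=True).as_matrix()
def proj(f,P):
    P=np.atleast_2d(P); q=(P-f["position"])@rot(f["orientation"])
    q=q*[1,-1,-1]
    K=np.array([[f["fx"],0,f["cx"]],[0,f["fy"],f["cy"]],[0,0,1.]])
    return cv2.projectPoints(q,np.zeros(3),np.zeros(3),K,np.array(f["D"]))[0][:,0]
def unproj(f,px,z):
    K=np.array([[f["fx"],0,f["cx"]],[0,f["fy"],f["cy"]],[0,0,1.]])
    u=cv2.undistortPoints(np.array(px,float).reshape(-1,1,2),K,np.array(f["D"]))[:,0]
    d=np.c_[u[:,0],-u[:,1],-np.ones(len(u))]@rot(f["orientation"]).T
    return f["position"]+d*((z-f["position"][2])/d[:,2])[:,None]
def pose(x,y,yaw,P):
    P=np.atleast_2d(P); c,s=np.cos(np.radians(yaw)),np.sin(np.radians(yaw))
    return np.c_[x+c*P[:,0]-s*P[:,1],y+s*P[:,0]+c*P[:,1],P[:,2]]
E
python3 - <<'E'
import pickle,cv2,numpy as np
from h import *
F=pickle.load(open("f0.pkl","rb")); t=F["top"]["image"]
a=cv2.resize(t[135:225,65:195],None,fx=6,fy=6,interpolation=cv2.INTER_CUBIC)
b=cv2.resize(t[160:235,250:305],None,fx=7,fy=7,interpolation=cv2.INTER_CUBIC)
cv2.imwrite("pics/a.png",a);cv2.imwrite("pics/b.png",b)
E
```

```text
(no output)
```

View pics/a.png

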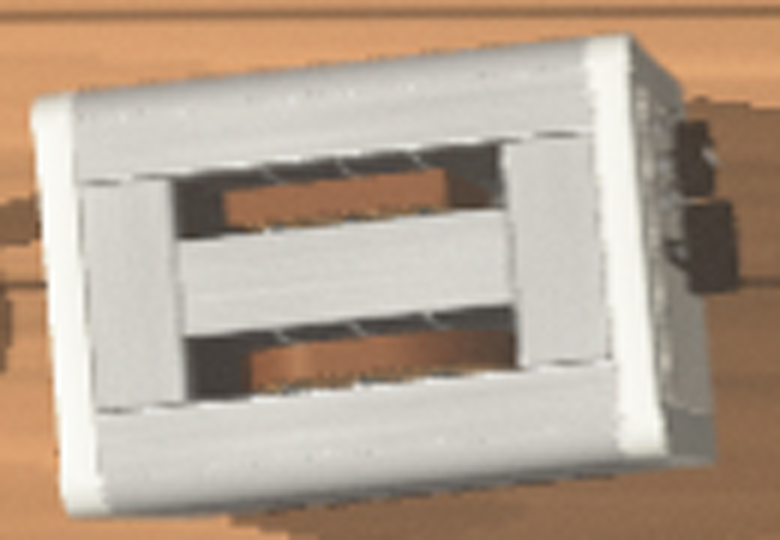

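View pics/b.png

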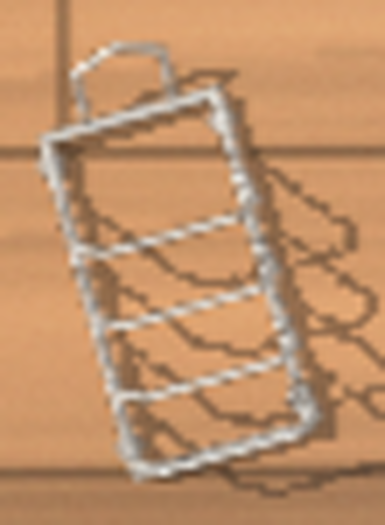

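The sourdough is in the front slot, the lower one in the picture: it is longer and curved. The flat 104 mm slice is in the back slot. In the crop, the rack's crossbar and four hoop tops run from (45,140) down to (310,430). I'll fit both poses.

Run:
```python
import pickle,cv2,numpy as np
from scipy.optimize import least_squares
from h import *
F=pickle.load(open("f0.pkl","rb")); f=F["top"]; s=F["side"]
def px(c,k,o): return (np.array(c,float)+.5)/k-.5+o
# toaster slots: image left=+y, up=+x
cT=px([(172,180),(500,140),(507,207),(178,240),(183,338),(512,305),(520,366),(190,400)],6,[65,135])
PT=[]
for xc in (.038,-.038):
    PT+=[(xc+.015,.077,.19),(xc+.015,-.077,.19),(xc-.015,-.077,.19),(xc-.015,.077,.19)]
cR=px([(47,140),(215,95),(80,258),(243,215),(105,328),(265,288),(118,400),(285,360),(135,472),(308,430)],7,[250,160])
c30,s30=np.cos(np.pi/6),.5
PR=[(.078,.04,.013),(.078,-.04,.013)]
for d in (.042,.014,-.014,-.042):
    for y in (.04,-.04): PR.append((d/c30-.060*s30,y,.016+.060*c30))
def fit(f,P,c,x0):
    r=least_squares(lambda p:(proj(f,pose(*p,P))-c).ravel(),x0,loss="soft_l1",x_scale=[.01,.01,1])
    print(r.x,np.round(r.fun.reshape(-1,2),1).tolist()); return r.x
T=fit(f,np.array(PT),cT,[.545,.196,7]); Rk=fit(f,np.array(PR),cR,[.49,-.23,14])
pickle.dump((T,Rk),open("fit.pkl","wb"))
# overlay in both
def line(im,f,a,b,k,col):
    p=(proj(f,np.array([a,b]))*k).round().astype(int); cv2.line(im,tuple(map(int,p[0])),tuple(map(int,p[1])),col,1)
im=cv2.resize(s["image"],None,fx=3,fy=3,interpolation=cv2.INTER_CUBIC)
L=[]
for i in (0,4):
    q=pose(*T,np.array(PT))[i:i+4]; L+=[(q[j],q[(j+1)%4]) for j in range(4)]
pad=pose(*T,[(.022,-.151,.136),(-.022,-.151,.136),(-.022,-.177,.136),(.022,-.177,.136)])
L+=[(pad[j],pad[(j+1)%4]) for j in range(4)]
for y in (.04,-.04):
    L.append(pose(*Rk,[(.078,y,.016),(-.078,y,.016)]))
for d in (.042,.014,-.014,-.042):
    b=[pose(*Rk,[(d/c30,y,.016)])[0] for y in(.04,-.04)];t=[pose(*Rk,[(d/c30-.06*s30,y,.016+.06*c30)])[0] for y in(.04,-.04)]
    L+=[(b[0],t[0]),(t[0],t[1]),(t[1],b[1])]
for a,b in L: line(im,s,a,b,3,(0,0,255))
cv2.imwrite("pics/ov.png",im[300:850,420:920])
```

```text
[0.54471622 0.20806666 5.74959036] [[-0.1, -0.7], [-0.0, 0.2], [-0.2, -0.3], [-0.2, -0.0], [0.2, 0.1], [0.4, -0.2], [0.0, 0.4], [-0.1, 0.5]]
[ 0.49572591 -0.22148311 13.65048865] [[-0.6, -0.6], [-0.0, -0.2], [-0.4, -0.1], [1.9, -0.2], [-1.4, 0.3], [1.4, -0.3], [-0.7, 0.4], [1.1, -0.2], [-0.6, 0.6], [0.4, 0.2]]
```

View pics/ov.png

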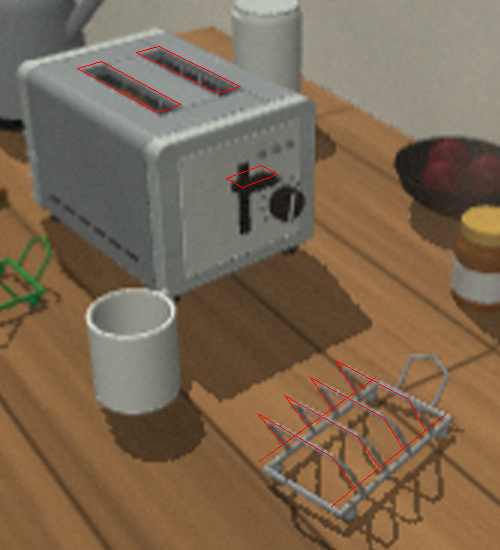

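Run:
```python
import pickle,cv2,numpy as np
from h import *
F=pickle.load(open("f0.pkl","rb")); s=F["side"]; f=F["top"]
T,Rk=pickle.load(open("fit.pkl","rb"))
px=(np.array([(265,468),(345,515),(448,420),(375,385)],float)+[420,300]+.5)/3-.5
w=unproj(s,px,.013); print(np.round(w,4))
c,si=np.cos(np.radians(Rk[2])),np.sin(np.radians(Rk[2]))
d=w[:,:2]-Rk[:2]; print("in rack frame",np.round(np.c_[c*d[:,0]+si*d[:,1],-si*d[:,0]+c*d[:,1]],4))
im=cv2.resize(s["image"][205:285,205:300],None,fx=7,fy=7,interpolation=cv2.INTER_CUBIC)
cv2.imwrite("pics/sr.png",im)
```

```text
[[ 0.4117 -0.2075  0.013 ]
 [ 0.4345 -0.2898  0.013 ]
 [ 0.5805 -0.2462  0.013 ]
 [ 0.5573 -0.1695  0.013 ]]
in rack frame [[-0.0784  0.0334]
 [-0.0756 -0.052 ]
 [ 0.0765 -0.044 ]
 [ 0.0721  0.0359]]
```

View pics/sr.png

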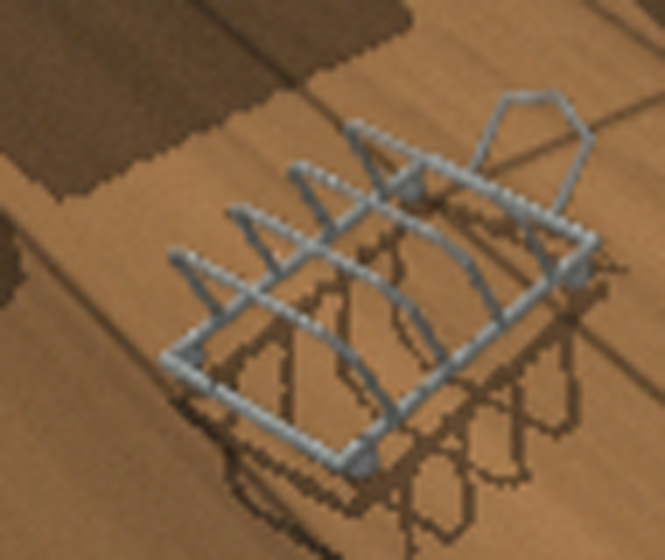

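Run:
```python
import pickle,cv2,numpy as np
from scipy.optimize import least_squares
from h import *
F=pickle.load(open("f0.pkl","rb")); f=F["top"]; s=F["side"]
def px(c,k,o): return (np.array(c,float)+.5)/k-.5+o
c30=np.cos(np.pi/6); D=(.042,.014,-.014,-.042)
cR=px([(47,140),(215,95),(80,258),(243,215),(105,328),(265,288),(118,400),(285,360),(135,472),(308,430)],7,[250,160])
cS=px([(165,358),(350,462),(598,242),(425,165),(395,410),(445,360),(500,318),(550,272),(220,318),(278,268),(330,228),(383,190),(175,255),(235,210),(298,168),(352,125)],7,[205,205])
def res(p,w=(1,1)):
    hw=p[3]; tp=lambda d,y:(d/c30-.060*.5,y,.016+.060*c30)
    A=[(.078,.04,.013),(.078,-.04,.013)]+[tp(d,y) for d in D for y in(hw,-hw)]
    B=[(-.078,.04,.013),(-.078,-.04,.013),(.078,-.04,.013),(.078,.04,.013)]+[(d/c30,-.04,.016) for d in D[::-1]]+[(d/c30,.04,.016) for d in D[::-1]]+[tp(d,hw) for d in D[::-1]]
    return np.r_[w[0]*(proj(f,pose(*p[:3],A))-cR).ravel(),w[1]*(proj(s,pose(*p[:3],B))-cS).ravel()]
for w in ((1,0),(0,1),(1,1)):
    r=least_squares(res,[.49,-.225,14,.037],args=(w,),loss="soft_l1",x_scale=[.01,.01,1,.01]); print(w,r.x)
print(np.round(r.fun.reshape(-1,2),1).tolist())
T,_=pickle.load(open("fit.pkl","rb")); pickle.dump((T,r.x[:3]),open("fit.pkl","wb"))
```

```text
(1, 0) [ 0.49573308 -0.22110782 13.81190998  0.03695431]
(0, 1) [ 0.49701246 -0.227578   15.75854124  0.03338778]
(1, 1) [ 0.49680193 -0.22589215 15.33429784  0.03309691]
[[0.2, -0.4], [0.6, -0.7], [3.1, -0.6], [0.9, -0.3], [2.4, -0.3], [0.6, -0.5], [3.5, -0.3], [0.7, -0.5], [3.9, -0.2], [0.3, -0.1], [-0.3, 0.2], [-1.9, -0.0], [-1.0, -0.2], [-0.1, -1.2], [-0.7, 0.0], [-0.0, 0.3], [-0.3, -0.2], [-0.3, 0.1], [-0.4, -1.0], [-0.7, -0.0], [-0.3, -0.3], [-0.5, -0.6], [0.0, -0.7], [0.1, -0.7], [-0.6, -0.8], [-0.4, -0.5]]
```

```bash
cat > plan.py <<'E'
import pickle
from h import *
T,_=pickle.load(open("fit.pkl","rb")); Rk=np.array([.4963,-.224,14.6])
def frame(yaw,y,z):
    y,z=np.array(y,float),np.array(z,float); M=np.c_[np.cross(y,z),y,z]
    return R.from_matrix(rot([0,0,yaw])@M).as_euler("xyz",degrees=True)
S=np.sin(np.pi/6);C=np.cos(np.pi/6)
def press(z,sg=1,y=-.160,x=-.003): return pose(*T,[x,y,z])[0], frame(T[2],[sg,0,0],[0,S,-C])
def grasp(z,sg=1,x=-.038,y=0,): return pose(*T,[x,y,z])[0], frame(T[2],[sg,0,0],[0,0,-1])
def place(h,sg=1,dx=0,dy=0,rk=Rk):
    # h: TCP distance up the lean from rail-top level
    return pose(*rk,[dx/C-S*h,dy,.016+C*h])[0], frame(rk[2],[sg*C,0,sg*S],[S,0,-C])
E
python3 - <<'E'
from workcell import env
from plan import *
for sg in (1,-1):
    for n,p in (("press hi",press(.36,sg)),("press0",press(.165,sg)),("press1",press(.084,sg)),("grasp",grasp(.197,sg)),("lift",grasp(.325,sg)),("place hi",place(.20,sg)),("place",place(.0796,sg))):
        j=env.inverse_kinematics(*p); print(sg,n,np.round(p[0],3),np.round(p[1],1),None if j is None else np.round(j,0))
E
```

```text
1 press hi [0.558 0.049 0.36 ] [180.  -30.   95.7] None
1 press0 [0.558 0.049 0.165] [180.  -30.   95.7] [   1.   21.    1.  -31.  -74. -166.]
1 press1 [0.558 0.049 0.084] [180.  -30.   95.7] [   1.   26.   -4.  -33.  -66. -160.]
1 grasp [0.507 0.204 0.197] [180.    0.   95.7] [ 39.  14. -10.   0. -66. 147.]
1 lift [0.507 0.204 0.325] [180.    0.   95.7] [ 39.  11.   4.   0. -83. 147.]
1 place hi [ 0.4   -0.249  0.189] [150.    0.  104.6] [ -29.   -1.  -25.  -28.  -47. -120.]
1 place [ 0.458 -0.234  0.085] [150.    0.  104.6] [ -25.   11.  -27.  -36.  -33. -114.]
-1 press hi [0.558 0.049 0.36 ] [180.   30.  -84.3] [  2.  15.  19. -30. -96.   2.]
-1 press0 [0.558 0.049 0.165] [180.   30.  -84.3] [  1.  21.   1. -31. -74.  14.]
-1 press1 [0.558 0.049 0.084] [180.   30.  -84.3] [  1.  26.  -4. -33. -66.  20.]
-1 grasp [0.507 0.204 0.197] [180.    0.  -84.3] [ 39.  14. -10.   0. -66. -33.]
-1 lift [0.507 0.204 0.325] [180.    0.  -84.3] [ 39.  11.   4.   0. -83. -33.]
-1 place hi [ 0.4   -0.249  0.189] [-150.     0.   -75.4] [-29.  -1. -25. -28. -47.  60.]
-1 place [ 0.458 -0.234  0.085] [-150.     0.   -75.4] [-25.  11. -27. -36. -33.  66.]
```

Run:
```python
from workcell import env
from plan import *
import cv2
p=env.read_state()["position"]
env.gripper_to(0.0)
env.move_straight([p[0],p[1],.42],rate=.4)
env.goto(*press(.36,-1)); env.goto(*press(.165,-1))
s=env.read_state(); print(s["clock"],s["position"],s["force"])
f=env.grab_frame("side"); cv2.imwrite("pics/s1.png",cv2.resize(f["image"][60:260,120:330],None,fx=3,fy=3,interpolation=cv2.INTER_CUBIC))
```

```text
6.6667 [0.55911976 0.04867587 0.16649525] [0.40143292 0.50672411 0.44849205]
```

View pics/s1.png

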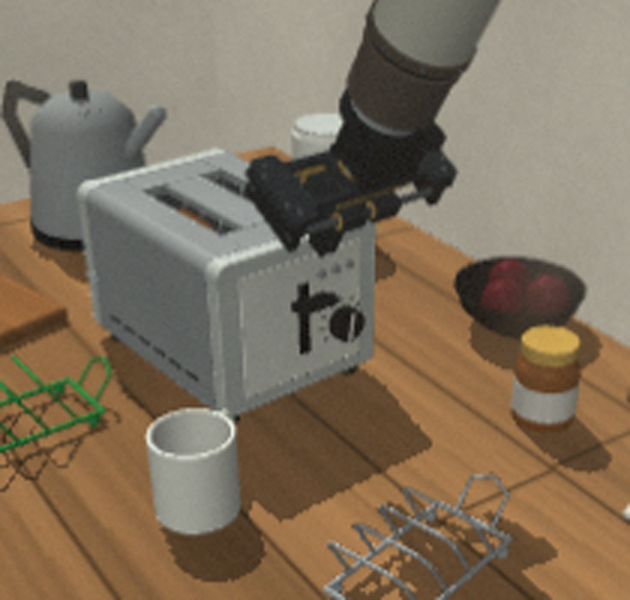

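The shut fingertips at (322,240) hover over the paddle at (320,298), and the gripper body is clear of the wall. Pressing now.

Run:
```python
from workcell import env
from plan import *
for z in (.128,.110,.096):
    r=env.move_straight(press(z,-1)[0],rate=.05,force_limit=25)
    s=env.read_state(); print(z,r,s["position"],s["force"].round(1))
    if r: break
r=env.move_straight(press(.082,-1)[0],rate=.025,force_limit=14)
s=env.read_state(); print(r,s["clock"],s["position"],s["force"].round(1))
```

```text
0.128 False [0.55802668 0.04851752 0.12819822] [ 0.4  0.7 -0.1]
0.11 False [0.55761824 0.04852268 0.10958973] [-1.4  0.1 -0.7]
0.096 False [0.55913986 0.04696318 0.09795985] [-0.6 -4.7  9.3]
False 9.2583 [0.55941456 0.04459667 0.08359143] [ -0.7 -11.6   8.3]
```

Run:
```python
from workcell import env
import cv2
f=env.grab_frame("side"); g=env.grab_frame("top")
a=cv2.resize(f["image"][60:200,140:270],(520,560),interpolation=cv2.INTER_CUBIC)
b=cv2.resize(g["image"][135:225,65:195],None,fx=2.1,fy=2.1,interpolation=cv2.INTER_CUBIC)
im=cv2.copyMakeBorder(a,0,0,0,b.shape[1],cv2.BORDER_CONSTANT); im[:b.shape[0],520:]=b
cv2.imwrite("pics/s2.png",im); print(im.shape)
for n in ("sourdough","sandwich","ejector_pad"):
  print(n,[(d["xyz"].round(3) if hasattr(d["xyz"],"round") else d["xyz"],d["score"]) for q in (f,g) for d in env.search_frame(q,n)])
```

```text
(560, 793, 3)
sourdough [([0.4802, 0.1289, 0.1347], 0.73), ([0.5077, 0.1897, 0.1876], 0.51), ([0.4867, -0.2358, 0.0184], 0.34), ([0.504, 0.1955, 0.1868], 0.59)]
sandwich [([0.5769, 0.2059, 0.185], 0.64), ([0.4764, 0.1304, 0.136], 0.39), ([0.5786, 0.2068, 0.1891], 0.62)]
ejector_pad [([0.5446, 0.2453, 0.1867], 0.68)]
```

View pics/s2.png

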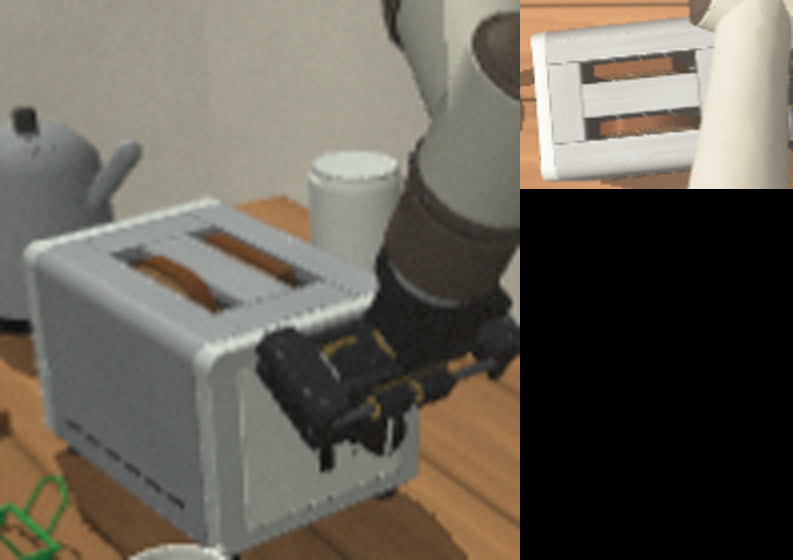

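Run:
```python
from workcell import env
from plan import *
F=pickle.load(open("f0.pkl","rb")); s=F["side"]
print("s1 tcp",(proj(s,[.559,.0487,.1665])-[120,60])*3, "pad",(proj(s,press(.136,y=-.164,x=0)[0])-[120,60])*3)
t=env.read_state();print(t["opening"],t["position"],t["tool_rot"],t["force"].round(1),t["joint_torque"].round(1))
for nm,P in (("tcp",t["position"]),("pad.0",press(.136,y=-.164,x=0)[0]),("pad.25",press(.111,y=-.164,x=0)[0]),("pad.5",press(.086,y=-.164,x=0)[0]),("dial",press(.085,y=-.16,x=.05)[0])): print(nm,(proj(s,P)-[140,60])*4)
f=env.grab_frame("side"); im=f["image"]
# black paddle/dial in the first picture: measure dark blob
g=cv2.cvtColor(s["image"],cv2.COLOR_BGR2GRAY)
print("dark px rows/cols s0"); 
for r in range(148,185,2): print(r,[c for c in range(205,250) if g[r,c]<60])
w=env.grab_frame("wrist"); cv2.imwrite("pics/w1.png",w["image"])
print(proj(w,press(.09,y=-.164,x=0)[0]),proj(w,t["position"]))
```

```text
s1 tcp [[307.42580018 267.32648454]] pad [[311.79862532 295.82948215]]
0.0057118118240146 [0.55944729 0.04456306 0.08362444] [-179.7119281    29.64764012  -84.08371311] [  0.1 -11.    8.1] [  5.8 -35.7  14.3  -0.8  -0.2   0. ]
tcp [[335.15983419 455.99041179]]
pad.0 [[335.73150043 394.43930953]]
pad.25 [[336.2456539  423.82862195]]
pad.5 [[336.75295983 452.52438656]]
dial [[383.55628726 432.09588625]]
dark px rows/cols s0
148 []
150 []
152 []
154 [222]
156 [220, 221, 222]
158 [220, 221, 222, 225, 226, 227, 228, 229, 230, 231]
160 [219, 220, 221, 222, 223, 224, 225, 226, 227, 228, 229, 230, 231, 232]
162 [217, 218, 219, 220, 221, 222, 223, 224, 225, 226, 227, 228, 234, 235, 236]
164 [219, 220, 221, 222, 223, 231, 232, 233, 234, 235, 236, 239, 240]
166 [220, 221, 222, 230, 231, 232, 233, 234, 235, 236, 238, 239, 240]
168 [220, 221, 222, 230, 231, 232, 233, 234, 235, 236, 238, 239, 240]
170 [220, 221, 222, 230, 231, 232, 233, 234, 235, 238, 239]
172 [220, 221, 222, 232, 233, 234, 235]
174 [220, 221, 222]
176 [220, 221, 222]
178 []
180 []
182 [238]
184 [234, 235, 236, 237]
[[261.93956388 224.91588398]] [[264.58125542 217.14872512]]
```

View pics/w1.png

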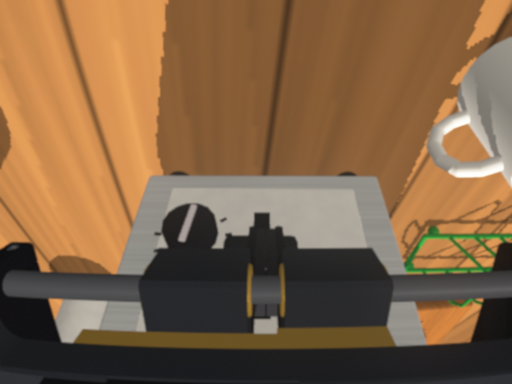

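Run:
```python
from h import *; import pickle
F=pickle.load(open("f0.pkl","rb")); s=F["side"]; g=cv2.cvtColor(s["image"],cv2.COLOR_BGR2GRAY)
p=np.array([.16535,.60270,.18625])
for d in (0,.02,.04,.06,.08,.1): print(d,proj(s,p+[0,0,d])[0].round(1))
Y=rot([180,0,-15.34])[:,1]
for k in (-.05,.05): print(k,proj(s,p+k*Y)[0].round(1))
for r in range(84,116,2): print(r,[c for c in range(10,60) if g[r,c]<50])
g1=cv2.cvtColor(cv2.imread("pics/s1.png"),cv2.COLOR_BGR2GRAY)
for r in range(216,280,6): print(r,[c for c in range(240,420,6) if g1[r,c]<60])
```

```text
0 [ 44.4 114.3]
0.02 [ 42.9 108.9]
0.04 [ 41.4 103.3]
0.06 [39.8 97.7]
0.08 [38.3 92. ]
0.1 [36.8 86.2]
-0.05 [ 45.9 109.7]
0.05 [ 42.8 119.2]
84 [18, 19, 20, 21, 22, 23, 24, 25, 26, 27, 28, 29, 30, 31, 32, 33, 34, 35, 36, 37, 38, 39, 40, 41, 42, 43, 44, 45, 46]
86 [19, 20, 21, 22, 23, 24, 25, 26, 27, 28, 29, 30, 31, 32, 33, 34, 35, 36, 37, 38, 39, 40, 41, 42, 43, 44, 45, 46]
88 [20, 21, 22, 23, 24, 25, 26, 27, 28, 29, 30, 31, 32, 33, 34, 35, 36, 37, 38, 39, 40, 41, 42, 43, 44, 45]
90 [20, 21, 22, 23, 24, 25, 26, 27, 28, 29, 30, 31, 32, 33, 34, 35, 36, 37, 38, 39, 40, 41, 42, 43, 44, 45]
92 [21, 22, 23, 24, 25, 26, 27, 28, 29, 30, 31, 32, 33, 34, 35, 36, 37, 38, 39, 40, 41, 42, 43, 44, 45]
94 [32, 33, 34, 35, 36, 37, 38, 39, 40, 41, 42, 43, 44, 45]
96 [33, 34, 35, 36, 37, 38, 39, 40, 41, 42, 43, 44, 45]
98 [34, 35, 36, 37, 38, 39, 40, 41, 42, 43, 44, 45, 46]
100 [35, 36, 37, 38, 39, 40, 41, 42, 43, 44, 45, 46]
102 [35, 36, 37, 38, 39, 40, 41]
104 [36, 37, 38, 39, 40, 41, 42]
106 [37, 38, 39, 40, 41, 42]
108 [37, 38, 39, 40, 41, 42, 43]
110 []
112 []
114 []
216 [270, 276, 282, 288, 294, 300, 306, 312, 318, 324, 330, 342, 348, 354, 360, 366, 378, 384]
222 [270, 276, 282, 288, 294, 300, 306, 312, 318, 324, 336, 348, 354, 360]
228 [276, 282, 288, 294, 300, 306, 318, 324, 330, 342, 348]
234 [282, 288, 294, 300, 312, 318, 324, 330, 336, 342]
240 [282, 288, 294, 312, 318, 324, 330, 336]
246 [288, 294, 312, 318, 324, 330, 336]
252 [318, 324, 378]
258 []
264 []
270 []
276 []
```

Run:
```python
from plan import *
from workcell import env
F=pickle.load(open("f0.pkl","rb")); s=F["side"]
ax=rot(press(.1,-1)[1])[:,2]; p=np.array([.55912,.04868,.1665])
for L in (0,.01,.02,.03,.04,.05): print(L,((proj(s,p-L*ax)[0]-[120,60])*3).round(0))
# back off upward, straight up
env.move_straight(press(.19,-1)[0],rate=.15)
f=env.grab_frame("side"); g=env.grab_frame("wrist"); st=env.read_state()
pickle.dump((f,g,st),open("f2.pkl","wb"))
g1=cv2.cvtColor(f["image"],cv2.COLOR_BGR2GRAY); print(st["clock"],st["position"],st["force"].round(1))
ax=rot(st["tool_rot"])[:,2]
for L in (0,.01,.02,.03,.04,.05): print(L,proj(f,st["position"]-L*ax)[0].round(1),proj(g,st["position"]-L*ax)[0].round(1))
for r in range(124,150,2): print(r,[c for c in range(205,255) if g1[r,c]<60])
k=cv2.cvtColor(g["image"],cv2.COLOR_BGR2GRAY)
for r in range(180,262,5): print(r,[c for c in range(216,320,4) if k[r,c]<45])
```

```text
0 [308. 267.]
0.01 [311. 261.]
0.02 [314. 255.]
0.03 [317. 248.]
0.04 [320. 242.]
0.05 [323. 235.]
10.725 [0.55697456 0.04867721 0.18836177] [ 0.4 -0.2  0.4]
0 [221.8 142.5] [264.5 217.1]
0.01 [222.8 140.3] [264.5 223.1]
0.02 [223.8 138.1] [264.4 229.7]
0.03 [224.8 135.9] [264.4 237. ]
0.04 [225.9 133.6] [264.3 245. ]
0.05 [226.9 131.3] [264.2 253.9]
124 [207, 208, 209, 210, 211, 212, 213, 214, 215, 216, 217, 218, 219, 220, 221, 222, 223, 224, 225, 226, 227, 228, 229, 233, 234, 235, 236, 237, 238, 239, 240, 241, 242, 245, 246, 247, 248, 249]
126 [205, 208, 209, 210, 211, 212, 213, 214, 215, 216, 217, 218, 219, 220, 221, 222, 223, 224, 225, 226, 230, 231, 234, 235, 236, 237, 238, 239, 240]
128 [208, 209, 210, 211, 212, 213, 214, 215, 216, 217, 218, 219, 220, 221, 222, 224, 225, 226, 227, 228, 229, 230, 231, 233, 234, 235, 236, 237]
130 [211, 212, 213, 214, 215, 216, 217, 218, 219, 223, 224, 225, 226, 227, 228, 229, 230, 231, 232, 233]
132 [213, 214, 215, 216, 217, 218, 222, 223, 224, 225, 226, 227, 228, 229, 230, 231, 232]
134 [215, 216, 217, 223, 224, 225, 226, 227, 228, 229, 230, 231]
136 [225, 226, 227, 228, 229, 230]
138 [226]
140 []
142 []
144 []
146 []
148 []
180 [256, 260, 264]
185 []
190 []
195 []
200 []
205 []
210 []
215 []
220 []
225 []
230 [252, 256, 260, 268, 272, 276, 280]
235 [252, 256, 260, 268, 272, 276, 280]
240 [252, 256, 260, 268, 272, 276, 280]
245 [252, 256, 260, 268, 272, 276, 280]
250 [216, 220, 224, 228, 232, 236, 240, 244, 248, 252, 256, 260, 268, 272, 276, 280, 284, 288, 292, 296, 300, 304, 308, 312, 316]
255 [216, 220, 224, 228, 232, 236, 240, 244, 248, 252, 256, 260, 268, 272, 276, 280, 284, 288, 292, 296, 300, 304, 308, 312, 316]
260 [216, 220, 224, 228, 232, 236, 240, 244, 248, 252, 256, 260, 268, 272, 276, 280, 284, 288, 292, 296, 300, 304, 308, 312, 316]
```

```bash
cat >> plan.py <<'E'
def press40(z,y=-.1355,x=-.003,th=40):
    a=np.radians(th); return pose(*T,[x,y,z])[0], frame(T[2],[-1,0,0],[0,np.sin(a),-np.cos(a)])
E
python3 - <<'E'
from workcell import env
from plan import *
p=press40(.20); print(env.inverse_kinematics(*p).round(0),env.inverse_kinematics(*press40(.06)).round(0))
env.goto(*press40(.21,y=-.16)); env.goto(*press40(.155))
def st(t):
    s=env.read_state(); print(t,s["clock"],s["position"].round(4),s["force"].round(1))
st("hover")
r=env.move_straight(press40(.09)[0],rate=.04,force_limit=5); st(("touch",r))
if r:
    z0=env.read_state()["position"][2]
    for d in (.015,.03,.042):
        r=env.move_straight(press40(z0-d)[0],rate=.05,force_limit=15); st((d,r))
        if r: break
E
```

```text
[ -2.  22.   5. -40. -82.  17.] [ -3.  31.  -2. -43. -70.  29.]
hover 11.3417 [0.5543 0.0735 0.1542] [ 0.5 -0.3  0.5]
('touch', True) 12.35 [0.5553 0.0729 0.1153] [-1.5 -1.   7.4]
(0.015, False) 12.7833 [0.5562 0.0713 0.1017] [-1.5 -4.8  9. ]
(0.03, False) 13.2333 [0.5564 0.0716 0.0857] [ 0.8 -3.9  4.2]
(0.042, False) 13.625 [0.5551 0.0733 0.0729] [0.5 0.4 1.1]
```

Run:
```python
from workcell import env
from plan import *
def st(t):
    s=env.read_state(); print(t,s["clock"],s["position"].round(4),s["force"].round(1))
r=env.move_straight(press40(.055)[0],rate=.03,force_limit=9); st(r)
env.move_straight(press40(.19)[0],rate=.3); env.goto(*press40(.33)); st("up")
f=env.grab_frame("top"); g=env.grab_frame("side")
for n in ("sourdough","sandwich","ejector_pad"):
  print(n,[(np.round(d["xyz"],3),round(d["score"],2)) for q in (f,g) for d in env.search_frame(q,n)])
for q in (f,g):
    m=env.trace(q,"sourdough")
    if m:
        m=m[0]["mask"]; ys,xs=np.nonzero(m); print(len(ys),xs.min(),xs.max(),ys.min(),ys.max())
        for z in (.19,.23): print(z,unproj(q,[(xs.min(),ys.mean()),(xs.max(),ys.mean()),(xs.mean(),ys.mean())],z).round(3).tolist())
print("expected top",grasp(.23)[0],proj(f,grasp(.23,y=.015)[0]),proj(f,grasp(.23,y=-.015)[0]))
pickle.dump((f,g),open("f3.pkl","wb"))
a=cv2.resize(f["image"][135:225,65:195],None,fx=3,fy=3,interpolation=cv2.INTER_CUBIC)
b=cv2.resize(g["image"][85:200,130:255],None,fx=3,fy=3,interpolation=cv2.INTER_CUBIC)
im=np.zeros((345,770,3),np.uint8); im[:270,:390]=a; im[:,395:]=b; cv2.imwrite("pics/s3.png",im)
```

```text
True 14.05 [0.5552 0.0738 0.0645] [-1.6 -0.9  5.9]
up 15.2333 [0.5549 0.0732 0.3288] [-0.9  0.3 -0.4]
sourdough [(array([0.503, 0.196, 0.22 ]), 0.96), (array([0.506, 0.189, 0.204]), 0.9)]
sandwich [(array([0.581, 0.207, 0.224]), 0.9), (array([0.573, 0.202, 0.202]), 0.84), (array([ 0.478, -0.243,  0.062]), 0.68)]
ejector_pad [(array([0.563, 0.04 , 0.082]), 0.52)]
451 99 147 189 200
0.19 [[0.505, 0.272, 0.19], [0.505, 0.138, 0.19], [0.505, 0.206, 0.19]]
0.23 [[0.503, 0.259, 0.23], [0.503, 0.129, 0.23], [0.503, 0.195, 0.23]]
361 170 195 115 137
0.19 [[0.487, 0.253, 0.19], [0.555, 0.208, 0.19], [0.522, 0.23, 0.19]]
0.23 [[0.448, 0.159, 0.23], [0.509, 0.119, 0.23], [0.479, 0.139, 0.23]]
expected top [0.50690739 0.20425978 0.23      ] [[113.54293193 193.16773631]] [[124.60101277 192.01475833]]
```

View pics/s3.png

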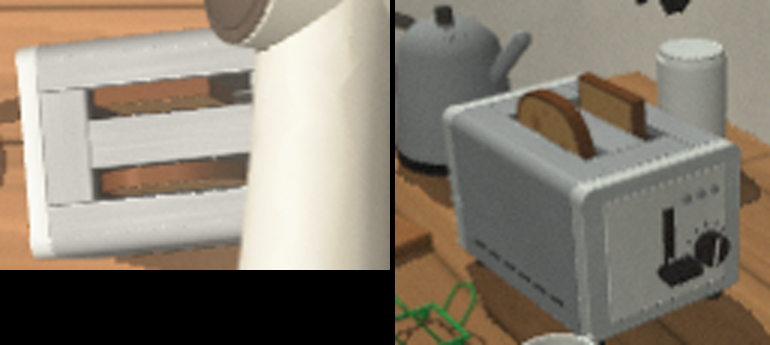

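The lever is down (paddle at (682,272)) and both slices stand proud of the deck. Touch heights and both side views agree that the real fingertips sit about 35 mm behind the reported TCP, so I'll correct for that. Before grasping, I'll refine the rack pose by matching its wires in the first images.

Run:
```python
from plan import *
from scipy.optimize import differential_evolution
F=pickle.load(open("f0.pkl","rb"))
def wires(p):
    L=[]; n=np.linspace(0,1,40)[:,None]
    seg=lambda a,b:L.append(np.array(a)+n*(np.array(b)-np.array(a)))
    for y in (.04,-.04): seg((.078,y,.014),(-.078,y,.014))
    for d in (.042,.014,-.014,-.042):
        P=lambda y,z:(d/C-z*S,y,.016+z*C)
        seg(P(.04,0),P(.037,.035));seg(P(.022,.06),P(-.022,.06));seg(P(-.04,0),P(-.037,.035))
    return pose(*p,np.vstack(L))
M={}
for k,f in F.items():
    sat=cv2.cvtColor(f["image"],cv2.COLOR_BGR2HSV)[:,:,1].astype(np.float32)
    M[k]=cv2.GaussianBlur(255-sat,(0,0),.7)
def score(p,keys):
    v=0
    for k in keys:
        q=proj(F[k],wires(p)).astype(np.float32)
        v-=cv2.remap(M[k],q[None,:,0],q[None,:,1],cv2.INTER_LINEAR).mean()
    return v
for keys in (("top",),("side",),("top","side")):
    r=differential_evolution(score,[(.475,.515),(-.245,-.205),(10,20)],args=(keys,),seed=1,tol=1e-6); print(keys,r.x.round(4),r.fun)
```

```text
('top',) [ 0.496  -0.2234 15.0375] -198.3210906982422
('side',) [ 0.4969 -0.2289 16.009 ] -202.15740966796875
('top', 'side') [ 0.497  -0.2244 15.6559] -388.4300537109375
```

```bash
cat >> plan.py <<'E'
Rk=np.array([.4967,-.225,15.5]); L=.0355
E
sed -i 's/rk=Rk):/rk=None):\n    rk=Rk if rk is None else rk/' plan.py
python3 - <<'E'
from workcell import env
from plan import *
def st(t):
    s=env.read_state(); print(t,round(s["clock"],2),s["position"].round(4),s["force"].round(1),round(s["opening"],3),round(s["finger_force"],1)); return s
for h in (.20,.15,.0441): print(env.inverse_kinematics(*place(h,-1)).round(0))
env.goto(*grasp(.30-L,-1,y=-.007)); env.gripper_to(.5,15)
st("hover")
r=env.move_straight(grasp(.197-L,-1,y=-.007)[0],rate=.1,force_limit=8); st(("down",r))
if not r:
    env.gripper_to(0,15); st("grip")
E
```

```text
[-30.  -0. -24. -29. -48.  61.]
[-28.   4. -26. -31. -42.  63.]
[-24.  15. -26. -39. -31.  71.]
hover 17.49 [0.5076 0.1974 0.2645] [ 0.8 -0.2 -0.7] 0.496 0.0
('down', False) 18.68 [0.5081 0.1976 0.1622] [-0.7  0.9  0.5] 0.502 0.0
grip 19.27 [0.5076 0.1973 0.1616] [-0.5 -0.2 -0.1] 0.185 15.0
```

Run:
```python
from workcell import env
from plan import *
def st(t):
    s=env.read_state(); print(t,round(s["clock"],2),s["position"].round(4),s["force"].round(1),round(s["opening"],3),round(s["finger_force"],1)); return s
r=env.move_straight(grasp(.325-L,-1,y=-.007)[0],rate=.15,force_limit=10); st(("lift",r))
f=env.grab_frame("top"); print("sandwich",[(np.round(d["xyz"],3),round(d["score"],2)) for d in env.search_frame(f,"sandwich")])
if not r:
    env.goto(*place(.22,-1)); st("above")
    env.move_straight(place(.15,-1)[0],rate=.15); st("entry")
    f=env.grab_frame("top"); g=env.grab_frame("side"); w=env.grab_frame("wrist"); pickle.dump((f,g,w,env.read_state()),open("f4.pkl","wb"))
    for q in (f,g):
        print([(np.round(d["xyz"],3),round(d["score"],2)) for d in env.search_frame(q,"sourdough")])
    s=env.read_state(); Rt=rot(s["tool_rot"])
    # slice corners expected in views, against the mask
    tip=s["position"]-L*Rt[:,2]
    q=np.array([tip+Rt@[x,y,z] for x in(-.065,.065) for y in(-.008,.008) for z in (.075,)]); print("bottom corners",q.round(3).tolist())
    for im in (f,g):
        m=env.trace(im,"sourdough")
        if m: ys,xs=np.nonzero(m[0]["mask"]); print("mask",m[0]["score"],xs.min(),xs.max(),ys.min(),ys.max(),"pred",proj(im,q).round(0).tolist())
```

```text
('lift', False) 20.27 [0.507  0.197  0.2883] [ 0.5  0.4 -0.7] 0.185 15.0
sandwich [(array([0.582, 0.191, 0.223]), 0.62), (array([ 0.495, -0.222,  0.03 ]), 0.39)]
above 22.16 [ 0.3912 -0.2542  0.2067] [-0.8  1.2 -1.3] 0.181 15.0
entry 22.77 [ 0.4249 -0.2451  0.1463] [ 0.   0.9 -0.9] 0.183 15.0
[(array([ 0.431, -0.209,  0.126]), 0.66), (array([ 0.382, -0.027,  0.006]), 0.47)]
[(array([ 0.421, -0.28 ,  0.158]), 0.61)]
bottom corners [[0.433, -0.176, 0.117], [0.42, -0.179, 0.109], [0.468, -0.301, 0.117], [0.454, -0.305, 0.109]]
mask 0.73 258 305 210 230 pred [[260.0, 220.0], [261.0, 225.0], [303.0, 208.0], [304.0, 212.0]]
mask 0.77 222 267 201 238 pred [[228.0, 213.0], [224.0, 219.0], [271.0, 235.0], [267.0, 241.0]]
```

Run:
```python
from workcell import env
from plan import *
def st(t):
    s=env.read_state(); print(t,round(s["clock"],2),s["position"].round(4),s["force"].round(1),round(s["opening"],3),round(s["finger_force"],1)); return s
for h in (.115,.09,.07,.052):
    r=env.move_straight(place(h,-1)[0],rate=.06,force_limit=5); s=st((h,r))
    if r: break
d=s["position"]-Rk_ if False else None
f,g,w,s0=pickle.load(open("f4.pkl","rb"))
```

```text
(0.115, False) 23.86 [ 0.4414 -0.2404  0.1155] [-0.1  0.1 -0.9] 0.186 15.0
(0.09, False) 24.43 [ 0.4533 -0.237   0.0936] [ 0.7 -0.2 -0.5] 0.18 15.0
(0.07, False) 24.91 [ 0.4629 -0.2343  0.0761] [-0.5  0.3 -1.2] 0.184 15.0
(0.052, False) 25.36 [ 0.4716 -0.2319  0.0605] [ 0.6  0.1 -1.2] 0.187 15.0
```

Run:
```python
from workcell import env
from plan import *
def st(t):
    s=env.read_state(); print(t,round(s["clock"],2),s["position"].round(4),s["force"].round(1),round(s["opening"],3),round(s["finger_force"],1)); return s
r=env.move_straight(place(.034,-1)[0],rate=.02,force_limit=4); s=st(r)
print("h",(s["position"][2]-.016)/C)
f=env.grab_frame("side"); t=env.grab_frame("top")
for q in (f,t): print([(np.round(d["xyz"],3),round(d["score"],2)) for d in env.search_frame(q,"sourdough")])
```

```text
True 25.91 [ 0.4761 -0.2309  0.0533] [-1.8  0.8  4.2] 0.183 15.0
h 0.04305054908486761
[(array([ 0.473, -0.276,  0.075]), 0.65)]
[]
```

Run:
```python
from workcell import env
from plan import *
def st(t):
    s=env.read_state(); print(t,round(s["clock"],2),s["position"].round(4),s["force"].round(1),round(s["opening"],3),round(s["finger_force"],1)); return s
env.gripper_to(.42); st("open")
r=env.move_straight(place(.12,-1)[0],rate=.1,force_limit=6); st(r)
if not r:
    env.move_straight(place(.24,-1)[0],rate=.2); env.goto([.35,-.05,.35],grasp(.3,-1)[1]); st("clear")
f=env.grab_frame("side"); t=env.grab_frame("top")
for n in ("sourdough","sandwich","ejector_pad","mug","jam_jar","moka_pot","side_plate"):
  print(n,[[(np.round(d["xyz"],3),round(d["score"],2)) for d in env.search_frame(q,n)[:2]] for q in (f,t)])
# expected slice outline vs mask (leaning, resting)
q=[]
for a in (-.065,.065):
    for x in (-.008,.008): q.append((x*C-S*.0046,a,.020+x*S))
for a in (-.015,.015): q.append((-S*.1126,a,.016+C*.1126))
P=pose(*Rk,q)
for im in (f,t):
    m=env.trace(im,"sourdough")
    if m: ys,xs=np.nonzero(m[0]["mask"]); print("mask",round(m[0]["score"],2),xs.min(),xs.max(),ys.min(),ys.max(),"pred",proj(im,P).round(0).tolist())
```

```text
open 26.79 [ 0.4753 -0.2304  0.0526] [-0.4 -0.1  0.3] 0.416 0.0
False 27.72 [ 0.4387 -0.2408  0.1195] [-0.5  0.  -0.3] 0.421 0.0
clear 29.64 [ 0.3498 -0.0499  0.3489] [-0.4 -0.4  0.1] 0.419 0.0
sourdough [[(array([ 0.452, -0.249,  0.09 ]), 0.87)], [(array([ 0.461, -0.224,  0.08 ]), 0.72)]]
sandwich [[(array([0.572, 0.203, 0.204]), 0.88)], [(array([0.578, 0.207, 0.222]), 0.72)]]
ejector_pad [[(array([ 0.451, -0.249,  0.086]), 0.7), (array([0.564, 0.04 , 0.082]), 0.45)], [(array([0.562, 0.048, 0.087]), 0.62), (array([ 0.286, -0.352,  0.009]), 0.33)]]
mug [[(array([ 0.376, -0.058,  0.058]), 0.82)], []]
jam_jar [[(array([ 0.738, -0.116,  0.059]), 0.82)], [(array([ 0.745, -0.1  ,  0.098]), 0.72), (array([ 0.46 , -0.222,  0.08 ]), 0.32)]]
moka_pot [[(array([ 0.455, -0.609,  0.128]), 0.6), (array([0.564, 0.043, 0.083]), 0.46)], [(array([ 0.481, -0.584,  0.154]), 0.93)]]
side_plate [[], [(array([ 0.289, -0.352,  0.012]), 0.92)]]
mask 0.78 227 277 219 256 pred [[278.0, 259.0], [281.0, 254.0], [238.0, 237.0], [241.0, 233.0], [251.0, 229.0], [241.0, 224.0]]
mask 0.63 253 296 195 224 pred [[296.0, 197.0], [295.0, 192.0], [256.0, 208.0], [255.0, 204.0], [287.0, 215.0], [277.0, 218.0]]
```

```bash
python3 -c "
from workcell import env
print(env.close_job())"
```

```text
the job is handed in; nothing more can be done
None
```

The job is handed in: the lever is down and latched, the sourdough slice stands leaning on the rails in the rack's middle space, and the square slice is still in the toaster, raised. By the camera checks nothing else moved, though my first press landed off-centre and let the lever spring back before a second press latched it.

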